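Fill the pot carrier and lay its retaining bar

ROBOT

A 7-joint arm with a two-finger parallel gripper is mounted at the origin on the work surface. World frame = base frame: x ahead of the robot, y to its left, z up, the work surface at z = 0. Lengths are in m, angles in rad, forces in N, time in s.
With the tool pointing down it reaches from about 0.425 to 0.825 m from the base axis. Payload 3.6 kg.
Tool frame: the origin (TCP) lies midway between the tips of the shut fingers; the grasp point (between the pads) lies 19 mm behind it; z points along the fingers, y is the direction in which the jaws open and shut (so a half turn about z gives the same grasp; the last joint's range is limited). The gripper opens to 85 mm and grips with 20 to 120 N. Pads are 22 mm wide; open, the fingers measure 114 mm over their backs; the gripper's body (76 mm by 85 mm) begins 54 mm behind the grasp point. The pads swing forward as they close: fully open they stand 13 mm farther back than shut.
Start: joints at [-1.22, 0.615, -0.013, 1.423, 0.008, 1.103, -0.04], TCP at [0.24, 0.604, 0.231] pointing down, gripper open.
Joint ranges: [-3.12, 3.12], [-0.3, 2.06], [-1.34, 1.32], [0.26, 2.42], [-1.36, 4.5], [0.01, 1.98], [-2.84, 2.84]. Speed limits (rad/s): [2.79, 2.79, 3.14, 3.14, 3.14, 3.14, 3.14].

INTERFACE

Orientations are given as a unit quaternion [x, y, z, w].
In Python, from workcell import ctrl gives the robot as it stands.
- The arm moves only by the tool play_rows, never from a script. Its argument "plan" is a list of rows, each a list of 6 numbers: the shift along the world's x, y, z in mm, then the turn, a rotation vector about the world's x, y, z in rad. In form: [[dx, dy, dz, ax, ay, az], ...]. A call has exactly 8 rows; each row is the pose to reach, as a shift and turn from the pose measured when the call began; what a row does not reach only later rows make up. A row lasts 1/8 s, in which the tool goes at most 62.5 mm and 10.7 degrees, less where a joint would pass 70% of its speed; a pose out of reach is approached as far as the arm can. A call with a gripper value outside its range is refused whole. "fingers" is the opening in per cent of the stroke, from 0 (shut) to 100 (fully open), set as the call begins (left out, the last holds). The fingers move at their own pace and stop on an object; "newtons" is the grip in N (left out, the last holds). Time passes only in rows, so rows that repeat a pose let the fingers close, or fill a call up. It gives the time, the measured TCP pose, the force and the opening at its end, in the units of the state.
- ctrl.read_state(): the state, without advancing time (a new reading comes with each control period).
- ctrl.camera(name): name is "scene" or "top" or "wrist"; returns a dict with "frame" (400x640x3 uint8, red, green, blue), "fx", "fy", "cx", "cy" (pixels), "R" (3x3) and "t" (3): a world point X has camera coordinates R X + t; the wrist camera has in their place "mount" (4x4, takes a point from camera to tool coordinates, whose origin is the TCP and whose axes are the flange's). Camera axes: x right, y down, z forward; pixel columns grow to the right and rows downward; lengths in m; the calibration is good to about 2 mm. A picture is of the moment at which its call begins: read the wrist's pose just before it. There is no depth.
- ctrl.close_job(): hands the job in, once; it reports no verdict.
Trained networks look in a picture, given as the dict that the camera call returned (one of the last four; its "shot" number tells which), for a name from the list of things; names that differ only in an ending like _2 or _b are one class to them, and where a whole thing is asked for, a point or a joint stands for the part that bears it (a point fixed in the world has none). Each returns a list of dicts, best first, with "score" (0 to 1); they miss things now and then, are a little off and sometimes report something else, mostly with a low value. They report only what shows in the picture. A call takes as long as a camera call. They do not tell look-alikes from the thing itself.
- ctrl.regions_of(target, picture): "pixels" (400x640 bool, what is visible of it) and "rect" ([left, top, width, height] as shares, 0 to 1, of the picture: columns of its width, rows of its height, round what is visible of it).
- ctrl.tip_of(target, picture): "centre" ([row, column] as shares, 0 to 1, of the picture: columns of its width, rows of its height: a listed point, or the origin of a listed thing).
The state is a dict: "clock": time; "joint_positions": joint angles; "qvel": joint speeds; "tau": joint torques, N m; "position": TCP position; "tool_rot": TCP orientation; "contact_force": force on the tool from outside, world axes, zero at the start; "ft_torque": the same for the moment, N m; "finger_gap": finger opening in m.
Only numpy, scipy, OpenCV 4.12 (cv2) and the standard library are available. Lean on these libraries where they do the work, as an engineer would, in place of code of your own. Each camera call takes 0.05 s, during which the arm holds its last target. There are 200 camera calls.

TASK

Stand the two loose small pots in the empty places of the green carrier so that three stand upright in a row, then lay the wooden retaining bar, grip upwards, across the carrier over them: one end tucked well into the pocket under the hood, the other down in the notch of the yellow sliding plate, wherever that plate has been left, so that the bar lies level on both. Feel it fully down before you let it go, do not let it drop in, and leave the other things on the bench alone.

Things in the scene. Friction and masses are not known exactly. Their poses are not given: they have to be found in the camera images.
- carrier: green plastic pot carrier screwed to the bench. Origin on the bench under its centre; its y runs lengthwise, x across, z up. Floor at height 6, three places in a row (cell0..2) parted by low walls up to 18 high. Hood end at +y, notched yellow plate at -y. Heights are above the bench.
- hood (a point): hood end: centre of the pocket's mouth, on the seat (carrier y 83, height 69). The solid end block spans y 83 to 104, its seat at height 69; the pocket above is open to -y, its back stop is at y 100; it is 26 wide (x) and 22 high: hood underside at 91, top at 99, hood 60 wide.
- plate_mid (a point): fixed point of the carrier, NOT of the plate: x 0, y -89.5, height 69. The upright yellow plate (y -95 to -84, 110 wide, top at 87) has a notch mid-width, 20 wide, its bottom (seat) at 69. The plate slides in x and was left up to 26 either side of this point; where is not reported: look or feel. It is stiff (40 N). A bar missing the notch rides on the top, 18 too high there.
- cell0 (a point): centre of the floor of the place next to the hood end (carrier y +54), height 6; empty at the start. A place is about 50 by 50.
- cell1 (a point): centre of the floor of the middle place (carrier y 0), height 6; holds pot_c at the start
- cell2 (a point): centre of the floor of the place next to the yellow plate (carrier y -54), height 6; empty at the start
- pot_a: small terracotta pot, upright, open at the top: 60 tall, rim 50 across (a straight band over the top 16), tapering to 36 across at the foot, wall 4, 90 g. Origin at the centre of its underside, z up. Starts on the bench.
- pot_b: small terracotta pot, upright, open at the top: 60 tall, rim 50 across (a straight band over the top 16), tapering to 36 across at the foot, wall 4, 90 g. Origin at the centre of its underside, z up. Starts on the bench.
- pot_c: small terracotta pot, upright, open at the top: 60 tall, rim 50 across (a straight band over the top 16), tapering to 36 across at the foot, wall 4, 90 g. Origin at the centre of its underside, z up. Starts in the middle place of the carrier; its rim then stands at height 66.
- bar: dark wooden retaining bar 200 long (along its y), 16 wide (x), 12 thick, lying flat on the bench, with an orange upright grip block on top at mid-length: 60 long, 16 wide (x), from height 12 to 38. The same both ways round. About 160 g. Origin at the centre of its underside, z up (grip side).
- mister: bystander: green glass pump mister with a white press button top, 72 across, 170 tall; origin under its centre
- rake: bystander: steel hand rake lying with a wooden handle, 235 long along its x (tines at +x); origin on the bench near its middle
- tin: bystander: seed tin with a paper label, 60 across, 85 tall, standing near the loose pots; origin under its centre
There are look-alikes about, which are no part of the job. Of the things shaped like the bar, the wooden one is meant.

How it is judged:
By the outcome, as a careful person would: the job done as asked, in the order asked, and still so for the second after the job is handed in, with the robot touching nothing.
It also fails if it takes over 72 s, if anything falls off the work surface, if the arm or the gripper's body presses on something with over 40 N, if the wrist force passes 120 N, or if a joint passes its speed limit or range.

## Working session

There is one attempt and no reset: what is moved stays moved. The work goes in short steps, Python scripts to look and compute and a tool call to move; the robot and the scene stay as the last step left them, time stands still between calls to the robot, and variables do not carry over. Pictures are saved under pics/ and viewed, about 8 in all and at most 12, crops included, and the job is handed in when it is done.

Besides the shell and the picture viewer there is one more tool, called after ">>>" by a JSON object that holds its "op" and its "data". play_rows: Moves the arm, as the interface text tells. Its arguments: {"type":"object","properties":{"plan":{"type":"array"},"fingers":{"type":"number"},"newtons":{"type":"number"}},"required":["plan"]}

```bash
ls; mkdir -p pics; cat > h.py <<'E'
import numpy as np, cv2
from scipy.spatial.transform import Rotation as Rn
from workcell import ctrl
def save(p,n): cv2.imwrite('pics/'+n,cv2.cvtColor(p['frame'],cv2.COLOR_RGB2BGR))
def ray(p,u,v,st=None):
    d=np.array([(u-p['cx'])/p['fx'],(v-p['cy'])/p['fy'],1.])
    if 'mount' in p:
        M=np.array(p['mount']);R=Rn.from_quat(st['tool_rot']).as_matrix()
        return R@M[:3,3]+np.array(st['position']), R@M[:3,:3]@d
    R=np.array(p['R']);t=np.array(p['t']); return -R.T@t, R.T@d
def atz(p,u,v,z,st=None):
    o,d=ray(p,u,v,st); return o+d*(z-o[2])/d[2]
def proj(p,X,st=None):
    X=np.array(X,float)
    if 'mount' in p:
        M=np.array(p['mount']);R=Rn.from_quat(st['tool_rot']).as_matrix()
        c=M[:3,:3].T@(R.T@(X-np.array(st['position']))-M[:3,3])
    else: c=np.array(p['R'])@X+np.array(p['t'])
    return np.array([p['fx']*c[0]/c[2]+p['cx'],p['fy']*c[1]/c[2]+p['cy']])
E
python3 - <<'E'
from h import *
s=ctrl.read_state();print({k:np.round(v,3).tolist() for k,v in s.items()})
for n in ['top','scene']:
    p=ctrl.camera(n);save(p,n+'0.png')
    print(n,np.round(ray(p,320,200)[0],3),p['fx'])
    for t,z in [('carrier',0),('hood',.069),('plate_mid',.069),('cell0',.006),('cell1',.006),('cell2',.006),('pot_a',0),('bar',0),('mister',0),('rake',0),('tin',0)]:
        for r in ctrl.tip_of(t,p)[:4]:
            v,u=r['centre'];print(t,round(r['score'],2),int(u*640),int(v*400),np.round(atz(p,u*640,v*400,z)[:2],3))
E
```

```text
pics
{'clock': 0.0, 'joint_positions': [-1.219, 0.616, -0.013, 1.425, 0.008, 1.103, -0.04], 'qvel': [-0.002, 0.001, 0.0, 0.0, 0.0, -0.0, 0.001], 'tau': [-0.001, -46.92, 0.259, -17.105, 0.01, 0.01, -0.0], 'position': [0.239, 0.603, 0.23], 'tool_rot': [0.188, 0.982, -0.001, -0.0], 'contact_force': [-0.574, -0.263, -0.477], 'ft_torque': [-0.012, 0.002, -0.009], 'finger_gap': 0.086}
top [ 0.35  -0.053  1.424] 482.01801161820737
carrier 0.57 248 157 [0.588 0.174]
hood 0.8 215 147 [0.605 0.258]
hood 0.75 165 154 [0.582 0.401]
plate_mid 0.89 275 164 [0.559 0.086]
plate_mid 0.22 368 135 [ 0.645 -0.176]
cell0 0.73 264 158 [0.584 0.126]
cell0 0.69 228 155 [0.592 0.232]
cell0 0.69 244 160 [0.58  0.185]
cell1 0.73 264 158 [0.584 0.126]
cell1 0.69 228 155 [0.592 0.232]
cell1 0.69 244 160 [0.58  0.185]
cell2 0.73 264 158 [0.584 0.126]
cell2 0.69 228 155 [0.592 0.232]
cell2 0.69 244 160 [0.58  0.185]
pot_a 0.76 329 145 [ 0.627 -0.067]
pot_a 0.64 413 147 [ 0.625 -0.318]
bar 0.97 210 252 [0.306 0.279]
bar 0.83 488 252 [ 0.315 -0.536]
bar 0.82 410 256 [ 0.3   -0.308]
bar 0.61 385 192 [ 0.488 -0.235]
m
[... 357 characters left out ...]
l0 0.75 364 271 [0.585 0.173]
cell0 0.73 352 262 [0.579 0.13 ]
cell0 0.62 252 227 [ 0.651 -0.18 ]
cell1 0.85 382 286 [0.599 0.236]
cell1 0.75 364 271 [0.585 0.173]
cell1 0.73 352 262 [0.579 0.13 ]
cell1 0.62 252 227 [ 0.651 -0.18 ]
cell2 0.85 382 286 [0.599 0.236]
cell2 0.75 364 271 [0.585 0.173]
cell2 0.73 352 262 [0.579 0.13 ]
cell2 0.62 252 227 [ 0.651 -0.18 ]
pot_a 0.93 370 276 [0.587 0.193]
pot_a 0.7 227 207 [ 0.633 -0.297]
bar 0.83 432 221 [0.312 0.26 ]
bar 0.73 348 193 [ 0.365 -0.013]
bar 0.72 288 147 [ 0.306 -0.302]
bar 0.71 271 189 [ 0.494 -0.229]
mister 0.97 221 167 [ 0.513 -0.431]
mister 0.55 365 269 [0.575 0.172]
mister 0.45 271 186 [ 0.484 -0.236]
rake 0.56 449 327 [0.598 0.435]
```

View pics/top0.png

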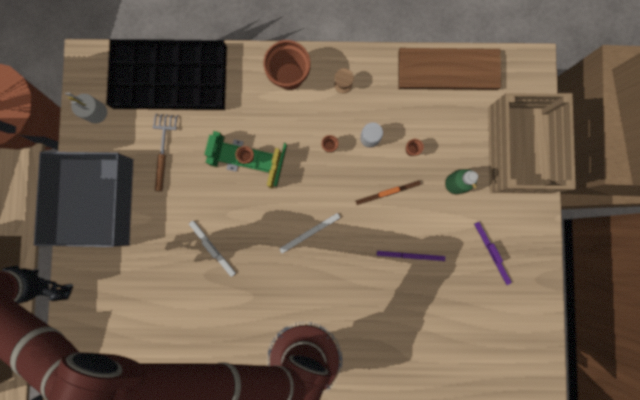

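View pics/scene0.png

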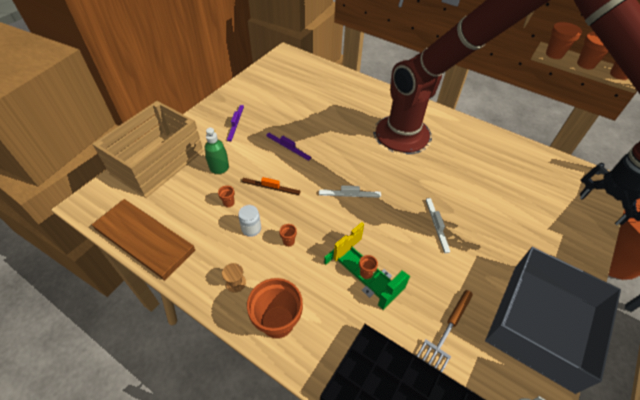

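The top view shows the wooden bar with the orange grip at (390,192), the loose pots at (330,144) and (414,147), and the tin at (372,134). The carrier runs from (215,147) at the hood to (276,165) at the plate. The silver and purple bars are look-alikes. I'll go over the carrier for a close look.

>>> {"op": "play_rows", "data": {"plan": [[330,-430,110,0,0,-1.44],[330,-430,110,0,0,-1.44],[330,-430,110,0,0,-1.44],[330,-430,110,0,0,-1.44],[330,-430,110,0,0,-1.44],[330,-430,110,0,0,-1.44],[330,-430,110,0,0,-1.44],[330,-430,110,0,0,-1.44]], "fingers": 100}}

```text
clock: 2.2
position: [0.539, 0.2141, 0.3315]
tool_rot: [0.79, 0.613, 0.0, -0.0]
contact_force: [0.5, 0.9, 0.8]
finger_gap: 0.0853
```

```bash
cat > look.py <<'E'
from h import *
import sys
def look(name,tg):
    s=ctrl.read_state();p=ctrl.camera('wrist');save(p,name)
    print(np.round(s['position'],4),np.round(s['tool_rot'],3),np.round(s['contact_force'],1),round(s['clock'],2), 'j',np.round(s['joint_positions'],2))
    for t,z in tg:
        for r in ctrl.tip_of(t,p)[:4]:
            v,u=r['centre'];print(t,round(r['score'],2),int(u*640),int(v*400),np.round(atz(p,u*640,v*400,z,s)[:2],4))
    return s,p
E
python3 - <<'E'
from look import *
s,p=look('w1.png',[('hood',.069),('plate_mid',.069),('cell0',.006),('pot_a',.006),('carrier',0)])
print(np.round(p['mount'],3).tolist(),p['fx'],ray(p,320,200,s))
E
```

```text
[0.539  0.2141 0.3315] [ 0.79   0.613  0.    -0.   ] [0.5 0.9 0.8] 2.2 j [-0.69  0.45  0.43  1.48 -0.19  1.25 -0.48]
hood 0.66 353 119 [0.6013 0.2596]
plate_mid 0.86 349 233 [0.5586 0.0892]
plate_mid 0.58 352 133 [0.5957 0.2405]
cell0 0.93 352 135 [0.6003 0.2303]
cell0 0.74 348 197 [0.5714 0.1269]
cell0 0.71 348 167 [0.5821 0.1787]
pot_a 0.85 397 276 [ 0.6282 -0.0552]
pot_a 0.55 352 166 [0.5901 0.1799]
carrier 0.96 349 168 [0.5836 0.1755]
[[0.001, -0.947, -0.322, 0.084], [1.0, 0.001, 0.001, 0.0], [-0.0, -0.322, 0.947, -0.143], [0.0, 0.0, 0.0, 1.0]] 282.56315160383735 (array([0.55996399, 0.29527828, 0.47484705]), array([-0.07725512, -0.32348783, -0.94316647]))
```

View pics/w1.png

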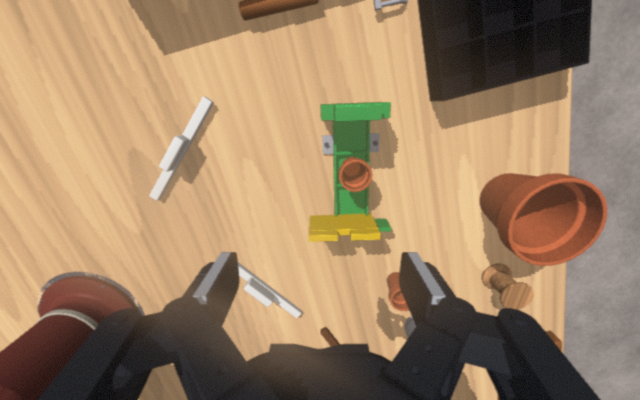

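The close view shows the hood at (355,111), pot_c at (354,175) and the yellow plate at (345,228), left of the carrier axis. One pot is at (398,290). Next is a look above pot_a.

>>> {"op": "play_rows", "data": {"plan": [[88,-276,-150,0,0,0.0],[88,-276,-150,0,0,0.0],[88,-276,-150,0,0,0.0],[88,-276,-150,0,0,0.0],[88,-276,-150,0,0,0.0],[88,-276,-150,0,0,0.0],[88,-276,-150,0,0,0.0],[88,-276,-150,0,0,0.0]]}}

```text
clock: 3.5
position: [0.6257, -0.0554, 0.1809]
tool_rot: [0.787, 0.618, 0.001, -0.001]
contact_force: [0.6, 1.0, -0.0]
finger_gap: 0.0854
```

```bash
cat > rim.py <<'E'
from look import *
def rim(p,s=None,z=.06,near=None):
    # outer rim ellipse: terracotta upper outline -> region hull centre by cylinder-model fit
    from scipy.optimize import minimize
    out=[]
    for r in ctrl.regions_of('pot_a',p):
        m=r['pixels']
        if r['score']<.3: continue
        a=np.linspace(0,2*np.pi,48)
        ys,xs=np.nonzero(m); c0=atz(p,xs.mean(),ys.mean(),z*.7,s)[:2]
        def sil(c):
            P=[proj(p,[c[0]+R*np.cos(t),c[1]+R*np.sin(t),z-.06+h],s) for R,h in((.025,.06),(.025,.044),(.018,0)) for t in a]
            I=np.zeros(m.shape,np.uint8);cv2.fillConvexPoly(I,cv2.convexHull(np.array(P,np.float32)*16).astype(np.int32),1,shift=4);return I>0
        f=lambda c:1-(sil(c)&m).sum()/(sil(c)|m).sum()
        q=minimize(f,c0,method='Nelder-Mead',options=dict(initial_simplex=[c0,c0+[.01,0],c0+[0,.01]],xatol=3e-4))
        out.append(np.r_[q.x,1-q.fun,r['score']])
    return np.round(out,4)
E
python3 - <<'E'
from rim import *
s,p=look('w2.png',[('pot_a',0),('tin',0)])
print(rim(p,s))
p=ctrl.camera('top');print('top',rim(p))
# carrier fit
y=np.array([83,54,0,-54,-89.5])/1000;P=np.array([[.6013,.2596],[.6003,.2303],[.5821,.1787],[.5714,.1269],[.5586,.0892]])
for k in range(2):
    A=np.c_[y,np.ones(5)];c=np.linalg.lstsq(A,P,rcond=None)[0];print(c[1],np.degrees(np.arctan2(c[0,1],c[0,0])),np.linalg.norm(c[0]))
    P=np.array([[.605,.258],[.592,.232],[.58,.185],[.584,.126],[.559,.086]])
E
```

```text
[ 0.6257 -0.0554  0.1809] [ 0.787  0.618  0.001 -0.001] [ 0.6  1.  -0. ] 3.5 j [-0.17  0.65  0.39  1.56 -0.29  0.98  0.07]
pot_a 0.55 319 182 [ 0.6251 -0.0633]
pot_a 0.51 353 339 [ 0.6168 -0.3057]
tin 0.84 361 265 [ 0.6516 -0.187 ]
[[ 0.6236 -0.0646  0.9503  0.74  ]
 [ 0.6107 -0.2613  0.1144  0.53  ]]
top [[ 0.6147 -0.3128  0.8935  0.7   ]
 [ 0.5886  0.1768  0.9204  0.63  ]
 [ 0.6099  0.261   0.1871  0.41  ]
 [ 0.6183 -0.0864  0.2826  0.4   ]]
[0.58307008 0.1782133 ] 75.46714176656948 1.0118325966641353
[0.58427681 0.17869193] 77.90662993142442 1.016344693089148
```

View pics/w2.png

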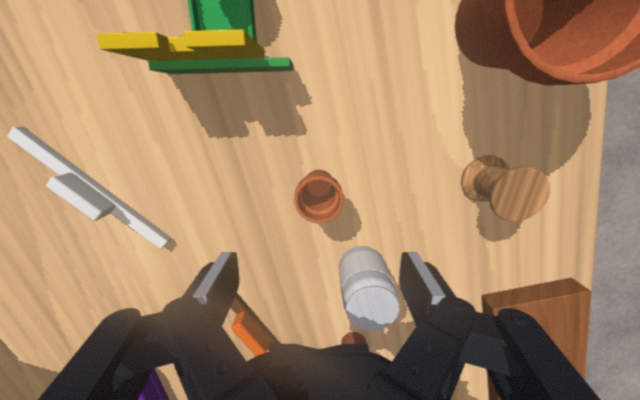

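pot_a is at (319,195), upright between the jaws. The tin at (370,290) is clear of the finger plane.

>>> {"op": "play_rows", "data": {"plan": [[-2,-9,-30,0,0,0],[-2,-9,-60,0,0,0],[-2,-9,-90,0,0,0],[-2,-9,-115,0,0,0],[-2,-9,-135,0,0,0],[-2,-9,-150,0,0,0],[-2,-9,-150,0,0,0],[-2,-9,-150,0,0,0]]}}

```text
clock: 4.8
position: [0.624, -0.0672, 0.0317]
tool_rot: [0.788, 0.616, 0.001, -0.0]
contact_force: [-0.0, -0.4, 0.2]
finger_gap: 0.085
```

>>> {"op": "play_rows", "data": {"plan": [[0,0,0,0,0,0],[0,0,0,0,0,0],[0,0,0,0,0,0],[0,0,0,0,0,0],[0,0,0,0,0,0],[0,0,0,0,0,0],[0,0,0,0,0,0],[0,0,0,0,0,0]], "fingers": 40, "newtons": 25}}

```text
clock: 5.8
position: [0.6245, -0.0673, 0.0326]
tool_rot: [0.788, 0.616, 0.001, 0.0]
contact_force: [-1.5, 1.0, 5.9]
finger_gap: 0.0478
```

>>> {"op": "play_rows", "data": {"plan": [[0,0,55,0,0,0],[-5,15,115,0,0,0],[-20,60,155,0,0,0],[-35,115,188,0,0,0],[-50,165,188,0,0,0],[-55,190,188,0,0,0],[-55,190,188,0,0,0],[-55,190,188,0,0,0]]}}

```text
clock: 6.8
position: [0.5695, 0.1209, 0.2203]
tool_rot: [0.788, 0.616, 0.001, 0.001]
contact_force: [-0.4, -0.6, -0.6]
finger_gap: 0.0474
```

```bash

python3 - <<'E'
from rim import *
s,p=look('w3.png',[('hood',.069),('plate_mid',.069),('cell0',.006),('pot_a',.006),('carrier',0)])
print(rim(p,s,.066)); print(rim(p,s,s['position'][2]+.028)); print(s['finger_gap'])
E
```

```text
[0.5695 0.1209 0.2203] [0.788 0.616 0.001 0.001] [-0.4 -0.6 -0.6] 6.8 j [-0.52  0.55  0.43  1.65 -0.26  1.   -0.24]
hood 0.76 316 34 [0.6025 0.2588]
plate_mid 0.86 318 209 [0.5622 0.0906]
cell0 0.62 321 71 [0.6008 0.2321]
cell0 0.61 321 163 [0.576  0.1263]
pot_a 0.67 322 119 [0.5895 0.1798]
pot_a 0.6 321 226 [0.5544 0.0412]
[[0.5865 0.1789 0.9589 0.65  ]
 [0.5502 0.0049 0.1958 0.64  ]]
[[0.5836 0.1788 0.1664 0.65  ]
 [0.57   0.1238 0.937  0.64  ]]
0.047352113852631356
```

View pics/w3.png

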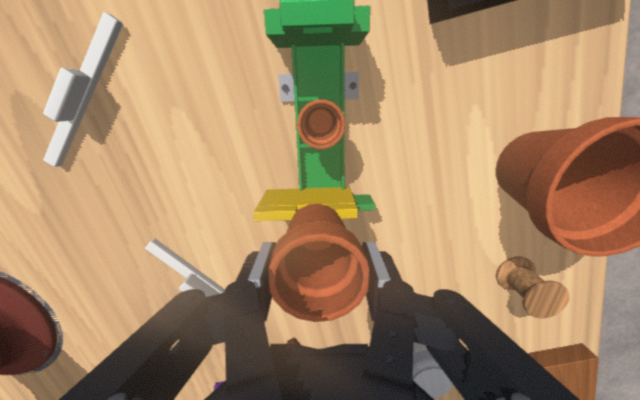

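The held pot hangs upright at (318,270). pot_c is at (321,123), and the cell2 floor is visible in front of the plate. Lowering into cell2.

>>> {"op": "play_rows", "data": {"plan": [[4,2,-40,0,0,0],[4,2,-90,0,0,0],[4,2,-130,0,0,0],[4,2,-155,0,0,0],[4,2,-168,0,0,0],[4,2,-174,0,0,0],[4,2,-178,0,0,0],[4,2,-180,0,0,0]]}}

```text
clock: 8.2
position: [0.5741, 0.1242, 0.0412]
tool_rot: [0.788, 0.616, 0.002, 0.001]
contact_force: [0.0, -0.5, -0.5]
finger_gap: 0.0476
```

>>> {"op": "play_rows", "data": {"plan": [[-1,-1,-1,0,0,0],[-1,-1,-2,0,0,0],[-1,-1,-2.5,0,0,0],[-1,-1,-3,0,0,0],[-1,-1,-3,0,0,0],[-1,-1,-3,0,0,0],[-1,-1,-3,0,0,0],[-1,-1,-3,0,0,0]]}}

```text
clock: 9.2
position: [0.5732, 0.1233, 0.0386]
tool_rot: [0.788, 0.616, 0.002, 0.001]
contact_force: [-2.1, -0.1, 5.2]
finger_gap: 0.0477
```

>>> {"op": "play_rows", "data": {"plan": [[0,0,0,0,0,0],[0,0,0,0,0,0],[0,0,0,0,0,0],[0,0,0,0,0,0],[0,0,0,0,0,0],[0,0,10,0,0,0],[0,0,40,0,0,0],[0,0,80,0,0,0]], "fingers": 95}}

```text
clock: 10.2
position: [0.5727, 0.1232, 0.1193]
tool_rot: [0.788, 0.616, 0.001, 0.0]
contact_force: [0.8, 0.9, 0.7]
finger_gap: 0.0814
```

```bash

python3 - <<'E'
from rim import *
p=ctrl.camera('top')
print(rim(p),rim(p,None,.066));s=ctrl.read_state();print(np.round(s['position'],3),s['clock'])
for r in ctrl.tip_of('pot_a',p): v,u=r['centre'];print(r['score'],u*640,v*400,atz(p,u*640,v*400,0))
E
```

```text
[[ 0.6178 -0.313   0.7869  0.6   ]
 [ 0.5694  0.1221  0.4429  0.44  ]] [[ 0.6167 -0.3107  0.7763  0.6   ]
 [ 0.5623  0.1135  0.4477  0.44  ]]
[0.575 0.123 0.122] 10.35
0.77 412.224 145.4 [ 0.63026832 -0.31473037  0.        ]
0.49 266.88 162.20000000000002 [0.5748381  0.11900288 0.        ]
```

>>> {"op": "play_rows", "data": {"plan": [[5,-40,45,0,0,0],[12,-98,60,0,0,0],[20,-158,60,0,0,0],[28,-218,60,0,0,0],[35,-278,60,0,0,0],[42,-338,60,0,0,0],[47,-398,60,0,0,0],[47,-428,60,0,0,0]], "fingers": 100}}

```text
clock: 11.4
position: [0.6185, -0.3093, 0.178]
tool_rot: [0.789, 0.614, 0.001, 0.0]
contact_force: [0.2, 0.1, 0.6]
finger_gap: 0.0856
```

```bash

python3 - <<'E'
from rim import *
s,p=look('w4.png',[('pot_a',0),('tin',0),('mister',0),('bar',0)])
print(rim(p,s))
E
```

```text
[ 0.6185 -0.3093  0.178 ] [0.789 0.614 0.001 0.   ] [0.2 0.1 0.6] 11.4 j [ 0.24  0.75  0.38  1.36 -0.29  1.08  0.41]
pot_a 0.68 315 175 [ 0.6158 -0.307 ]
tin 0.87 318 56 [ 0.6502 -0.1865]
mister 0.97 271 285 [ 0.52   -0.4406]
bar 0.97 73 232 [ 0.3043 -0.3047]
bar 0.9 189 143 [ 0.4876 -0.2365]
bar 0.68 160 369 [ 0.3133 -0.5421]
[[ 0.6155 -0.3082  0.943   0.93  ]]
```

View pics/w4.png

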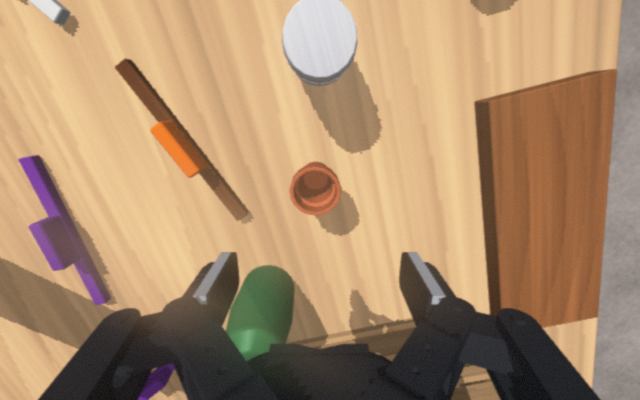

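pot_b is at (315,190), between the jaws. The wooden bar runs from (125,65) to (247,217), the tin is at (318,40), and the mister at (262,310) is clear.

>>> {"op": "play_rows", "data": {"plan": [[-3,3,-30,0,0,0],[-3,3,-60,0,0,0],[-3,3,-90,0,0,0],[-3,3,-112,0,0,0],[-3,3,-132,0,0,0],[-3,3,-145,0,0,0],[-3,3,-145,0,0,0],[-3,3,-145,0,0,0]]}}

```text
clock: 12.7
position: [0.6187, -0.2993, 0.0347]
tool_rot: [0.787, 0.617, 0.004, 0.0]
contact_force: [-0.1, 0.5, 0.1]
finger_gap: 0.0852
```

>>> {"op": "play_rows", "data": {"plan": [[0,0,0,0,0,0],[0,0,0,0,0,0],[0,0,0,0,0,0],[0,0,0,0,0,0],[0,0,0,0,0,0],[0,0,0,0,0,0],[0,0,0,0,0,0],[0,0,0,0,0,0]], "fingers": 40, "newtons": 25}}

```text
clock: 13.7
position: [0.6189, -0.2997, 0.0358]
tool_rot: [0.787, 0.617, 0.004, 0.001]
contact_force: [-1.1, 1.1, 5.3]
finger_gap: 0.0481
```

>>> {"op": "play_rows", "data": {"plan": [[0,0,50,0,0,0],[0,10,110,0,0,0],[-2,50,155,0,0,0],[-4,110,170,0,0,0],[-6,170,175,0,0,0],[-8,230,175,0,0,0],[-10,290,175,0,0,0],[-12,350,175,0,0,0]]}}

```text
clock: 14.7
position: [0.6065, 0.0524, 0.2105]
tool_rot: [0.787, 0.617, 0.004, 0.001]
contact_force: [1.0, 0.4, -0.4]
finger_gap: 0.048
```

>>> {"op": "play_rows", "data": {"plan": [[-2,60,0,0,0,0],[-4,120,0,0,0,0],[-5,160,0,0,0,0],[-5,190,0,0,0,0],[-5,190,0,0,0,0],[-5,190,0,0,0,0],[-5,190,0,0,0,0],[-5,190,0,0,0,0]]}}

```text
clock: 15.7
position: [0.6018, 0.241, 0.2107]
tool_rot: [0.788, 0.616, 0.004, 0.001]
contact_force: [-0.3, -0.2, -1.5]
finger_gap: 0.0484
```

```bash

python3 - <<'E'
from rim import *
s,p=look('w5.png',[('hood',.069),('plate_mid',.069),('cell0',.006),('pot_a',.006),('carrier',0)])
print(rim(p,s,.066)); print(rim(p,s,s['position'][2]+.025)); print(s['finger_gap'])
E
```

```text
[0.6018 0.241  0.2107] [0.788 0.616 0.004 0.001] [-0.3 -0.2 -1.5] 15.7 j [-0.65  0.65  0.41  1.47 -0.28  1.06 -0.42]
hood 0.95 313 171 [0.6019 0.2568]
cell0 0.95 318 181 [0.5998 0.2286]
cell0 0.93 314 223 [0.5813 0.1725]
pot_a 0.55 316 239 [0.5779 0.1492]
pot_a 0.53 317 217 [0.5874 0.1806]
carrier 0.93 319 219 [0.588  0.1742]
[[0.5849 0.1266 0.221  0.7   ]]
[[0.5994 0.2317 0.9367 0.7   ]]
0.04844112045514974
```

View pics/w5.png

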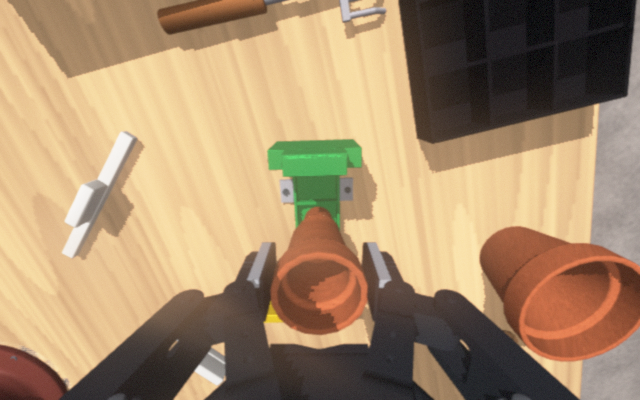

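Held pot at (319,275), upright, and lined up with the carrier axis and hood at (315,155). Lowering into cell0.

>>> {"op": "play_rows", "data": {"plan": [[-1,-1,-40,0,0,0],[-1,-1,-85,0,0,0],[-1,-1,-120,0,0,0],[-1,-1,-145,0,0,0],[-1,-1,-158,0,0,0],[-1,-1,-163,0,0,0],[-1,-1,-167,0,0,0],[-1,-1,-169,0,0,0]]}}

```text
clock: 17.1
position: [0.601, 0.2416, 0.0422]
tool_rot: [0.787, 0.617, 0.005, 0.001]
contact_force: [0.4, -0.0, -0.8]
finger_gap: 0.0477
```

>>> {"op": "play_rows", "data": {"plan": [[0,0,-1,0,0,0],[0,0,-1.5,0,0,0],[0,0,-2,0,0,0],[0,0,-2,0,0,0],[0,0,-2,0,0,0],[0,0,-2,0,0,0],[0,0,-2,0,0,0],[0,0,-2,0,0,0]]}}

```text
clock: 18.1
position: [0.6013, 0.242, 0.0418]
tool_rot: [0.787, 0.617, 0.006, 0.001]
contact_force: [-2.2, -0.2, 7.1]
finger_gap: 0.0482
```

>>> {"op": "play_rows", "data": {"plan": [[0,0,0,0,0,0],[0,0,0,0,0,0],[0,0,0,0,0,0],[0,0,0,0,0,0],[0,0,10,0,0,0],[0,0,50,0,0,0],[0,0,105,0,0,0],[0,-30,155,0,0,0]], "fingers": 95}}

```text
clock: 19.1
position: [0.601, 0.2155, 0.1991]
tool_rot: [0.785, 0.619, 0.007, -0.0]
contact_force: [0.3, -0.0, -0.1]
finger_gap: 0.0812
```

>>> {"op": "play_rows", "data": {"plan": [[-10,-55,10,-0.006,0.01,0.07],[-20,-115,15,-0.006,0.01,0.14],[-35,-170,15,-0.006,0.01,0.21],[-50,-230,15,-0.006,0.01,0.28],[-65,-290,15,-0.006,0.01,0.36],[-80,-345,15,-0.006,0.01,0.43],[-95,-405,15,-0.006,0.01,0.5],[-110,-440,15,-0.006,0.01,0.54]]}}

```text
clock: 20.1
position: [0.4896, -0.2288, 0.2151]
tool_rot: [0.593, 0.805, 0.0, -0.001]
contact_force: [-0.9, -1.0, 0.3]
finger_gap: 0.0814
```

```bash
cat > bar.py <<'E'
from look import *
def bar(p,s,z=.006):
    for r in ctrl.regions_of('bar',p):
        ys,xs=np.nonzero(r['pixels'])
        if r['score']<.3 or len(xs)<50: continue
        c=p['frame'][ys,xs].mean(0)
        P=np.array([atz(p,x,y,z,s)[:2] for x,y in zip(xs,ys)]).astype(np.float32)
        (cx,cy),(w,h),a=cv2.minAreaRect(P*1000); b=cv2.boxPoints(((cx,cy),(w,h),a))
        d=np.linalg.eigh(np.cov(P.T))[1][:,1]; d*=np.sign(d[1])
        print('bar',round(r['score'],2),'rgb',c.astype(int),'rect',round(cx),round(cy),round(w),round(h),'axis ang',round(np.degrees(np.arctan2(d[1],d[0])),1),'mean',np.round(P.mean(0),4))
E
python3 - <<'E'
from bar import *
s,p=look('w6.png',[('bar',0)])
bar(p,s)
t=ctrl.camera('top');bar(t,None);save(t,'top1.png')
f=p['frame'].astype(int);m=(f[...,0]>170)&(f[...,1]>60)&(f[...,1]<135)&(f[...,2]<70)
n,l,st,ce=cv2.connectedComponentsWithStats(m.astype(np.uint8))
for i in range(1,n):
    if st[i,4]>80:
        ys,xs=np.nonzero(l==i);P=np.array([atz(p,x,y,.03,s)[:2] for x,y in zip(xs,ys)],np.float32);print('orange',st[i],ce[i],P.mean(0),cv2.minAreaRect(P*1000))
E
```

```text
[ 0.4896 -0.2288  0.2151] [ 0.593  0.805  0.    -0.001] [-0.9 -1.   0.3] 20.1 j [ 0.2   0.47  0.29  1.77 -0.17  0.92  0.86]
bar 0.72 164 182 [ 0.3023 -0.3065]
bar 0.68 316 173 [ 0.4898 -0.2349]
bar 0.87 rgb [157  99  59] rect 488 -240 19 203 axis ang 108.3 mean [ 0.4847 -0.2317]
bar 0.66 rgb [213 210 206] rect 408 -77 16 39 axis ang 124.5 mean [ 0.4079 -0.0772]
bar 0.65 rgb [118  78 121] rect 296 -306 205 34 axis ang 85.1 mean [ 0.3001 -0.3006]
bar 0.87 rgb [169 167 163] rect 316 276 196 21 axis ang 40.6 mean [0.3164 0.274 ]
bar 0.71 rgb [87 56 98] rect 316 -549 199 27 axis ang 27.1 mean [ 0.3173 -0.5462]
bar 0.66 rgb [173 170 164] rect 365 -12 20 202 axis ang 122.3 mean [ 0.3635 -0.0084]
bar 0.61 rgb [106  70 119] rect 301 -341 134 18 axis ang 86.8 mean [ 0.3009 -0.3395]
orange [308 155  13  52 637] [314.13814757 180.32339089] [ 0.48716182 -0.23705262] ((487.162353515625, -237.95413208007812), (14.647537231445312, 63.65888977050781), 17.421762466430664)
```

View pics/w6.png

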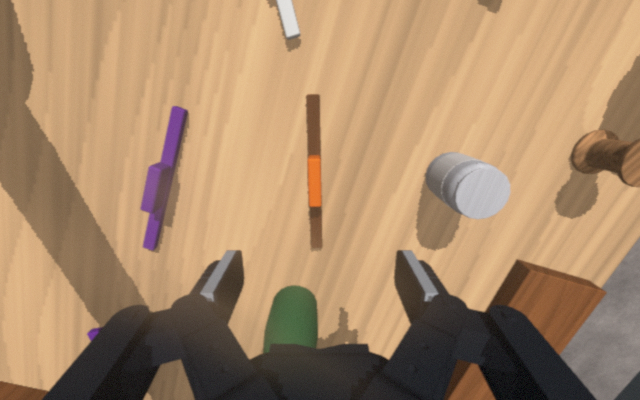

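The wooden bar lies vertical in the view at (314,180), its orange grip between the jaws. The mister and tin are clear.

>>> {"op": "play_rows", "data": {"plan": [[-1,-8,-45,0,0,0.01],[-1,-8,-90,0,0,0.01],[-1,-8,-130,0,0,0.01],[-1,-8,-160,0,0,0.01],[-1,-8,-180,0,0,0.01],[-1,-8,-195,0,0,0.01],[-1,-8,-203,0,0,0.01],[-1,-8,-204,0,0,0.01]], "fingers": 90}}

```text
clock: 21.35
position: [0.4907, -0.2313, 0.0104]
tool_rot: [0.587, 0.81, 0.002, -0.003]
contact_force: [0.1, -0.3, 0.0]
finger_gap: 0.0769
```

>>> {"op": "play_rows", "data": {"plan": [[0,0,0,0,0,0],[0,0,0,0,0,0],[0,0,0,0,0,0],[0,0,0,0,0,0],[0,0,0,0,0,0],[0,0,0,0,0,0],[0,0,0,0,0,0],[0,0,0,0,0,0]], "fingers": 0, "newtons": 60}}

```text
clock: 22.35
position: [0.4908, -0.2316, 0.0109]
tool_rot: [0.587, 0.809, 0.002, -0.002]
contact_force: [-0.6, -0.4, 6.0]
finger_gap: 0.0151
```

```bash
cat > plate.py <<'E'
from look import *
from scipy.optimize import minimize
K=dict(fx=282.56,fy=282.56,cx=320,cy=200)
def yellow(img):
    f=img.astype(int);m=((f[...,0]>110)&(f[...,1]>90)&(f[...,2]<75)&(abs(f[...,0]-f[...,1])<75)&(f[...,1]>2*f[...,2])).astype(np.uint8)
    n,l,st,_=cv2.connectedComponentsWithStats(m);
    return l==(1+np.argmax(st[1:,4]))
def fit(p,s,m,C,ang,verb=''):
    d=np.array([np.cos(ang),np.sin(ang)]);e=np.array([d[1],-d[0]])
    W=lambda x,y,z:np.r_[C+e*x+d*y,z]
    def sil(q):
        dx,dy,zl=q;I=np.zeros(m.shape,np.uint8)
        for x0,x1,zt in((-55,-10,87),(-10,10,69),(10,55,87)):
            P=[proj(p,W((x+dx)/1e3,(y+dy)/1e3,z/1e3),s) for x in(x0,x1) for y in(-95,-84) for z in(zl,zt)]
            cv2.fillConvexPoly(I,cv2.convexHull(np.array(P,np.float32)*16).astype(np.int32),1,shift=4)
        return I>0
    f=lambda q:1-(sil(q)&m).sum()/(sil(q)|m).sum()
    best=min((minimize(f,[a,0,zl],method='Nelder-Mead',options=dict(initial_simplex=[[a,0,zl],[a+8,0,zl],[a,5,zl],[a,0,zl+15]])) for a in(-20,0,20) for zl in(20,50)),key=lambda r:r.fun)
    print(verb,'px',m.sum(),'dx,dy,zlow',np.round(best.x,1),'iou',round(1-best.fun,3))
E
python3 - <<'E'
from plate import *
p0=ctrl.camera('wrist');p={k:p0[k] for k in('fx','fy','cx','cy','mount')}
for n,pos,q in(('w1',[.539,.2141,.3315],[.79,.613,0,0]),('w2',[.6257,-.0554,.1809],[.787,.618,.001,-.001])):
    img=cv2.cvtColor(cv2.imread(f'pics/{n}.png'),cv2.COLOR_BGR2RGB);s=dict(position=pos,tool_rot=q)
    for a in (75.5,76.5,77.5): fit(p,s,yellow(img),np.array([.585,.178]),np.radians(a),n+' %g'%a)
E
```

```text
w1 75.5 px 1690 dx,dy,zlow [-12.7  -0.1  13.3] iou 0.924
w1 76.5 px 1690 dx,dy,zlow [-13.7   0.8  12.4] iou 0.946
w1 77.5 px 1690 dx,dy,zlow [-15.2   0.9  12.3] iou 0.942
w2 75.5 px 1297 dx,dy,zlow [-13.2   0.4  87. ] iou 0.451
w2 76.5 px 1297 dx,dy,zlow [-13.6  -0.2  86.9] iou 0.469
w2 77.5 px 1297 dx,dy,zlow [-15.1   0.2  86.9] iou 0.474
```

>>> {"op": "play_rows", "data": {"plan": [[0,0,30,0,0,0],[0,10,80,0,0,-0.05],[0,40,130,0,0,-0.15],[10,95,150,0,0,-0.25],[20,150,155,0,0,-0.35],[30,205,155,0,0,-0.45],[40,260,155,0,0,-0.55],[50,300,155,0,0,-0.65]]}}

```text
clock: 23.4
position: [0.5403, 0.0722, 0.1651]
tool_rot: [0.815, 0.58, 0.002, -0.003]
contact_force: [0.5, -0.7, -1.4]
finger_gap: 0.0149
```

```bash

python3 - <<'E'
from plate import *
from bar import bar
s,p=look('w7.png',[('hood',.069),('plate_mid',.069),('cell0',.006),('bar',.154)])
bar(p,s,s['position'][2]-.011+.006)
fit(p,s,yellow(p['frame']),np.array([.585,.178]),np.radians(76.5),'w7')
E
```

```text
[0.5403 0.0722 0.1651] [ 0.815  0.58   0.002 -0.003] [ 0.5 -0.7 -1.4] 23.4 j [-0.49  0.57  0.49  1.82 -0.36  0.84 -0.15]
hood 0.62 323 0 [0.5935 0.2164]
plate_mid 0.78 336 171 [0.5631 0.0916]
bar 0.69 207 283 [0.4642 0.0698]
bar 0.6 42 62 [0.4435 0.2137]
bar 0.55 320 253 [0.5398 0.0667]
bar 0.85 rgb [184 176 168] rect 452 87 24 58 axis ang 113.5 mean [0.4561 0.086 ]
bar 0.82 rgb [140 138 136] rect 434 211 84 23 axis ang 41.5 mean [0.4382 0.2108]
bar 0.61 rgb [142  82  42] rect 544 82 168 20 axis ang 71.0 mean [0.5475 0.0928]
w7 px 1364 dx,dy,zlow [-17.3   0.6  23.1] iou 0.368
```

View pics/w7.png

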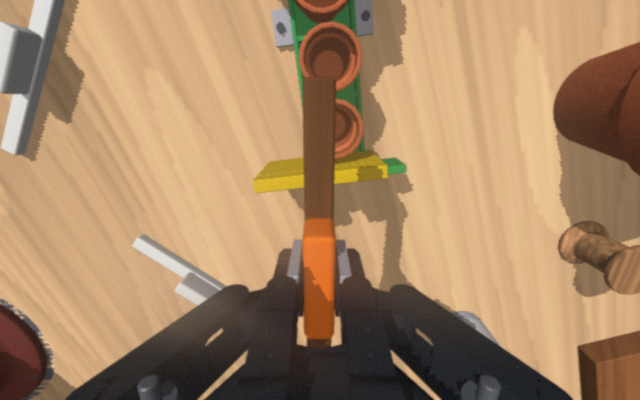

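View 9: the bar hangs level at (319,150). Both placed pots are upright in their cells, and the plate runs from (254,185) to (388,170).

```bash

python3 - <<'E'
from plate import *
im=cv2.cvtColor(cv2.imread('pics/w7.png'),cv2.COLOR_BGR2RGB)
s=dict(position=[.5403,.0722,.1651],tool_rot=[.815,.58,.002,-.003]);p0=ctrl.camera('wrist');p={k:p0[k] for k in('fx','fy','cx','cy','mount')}
hsv=cv2.cvtColor(im,cv2.COLOR_RGB2HSV);m=(hsv[...,0]>20)&(hsv[...,0]<34)&(hsv[...,1]>190)&(hsv[...,2]>70)
m[:140]=0;m[210:]=0
C=np.array([.585,.178]);a=np.radians(76.5);d=np.array([np.cos(a),np.sin(a)]);e=np.array([d[1],-d[0]])
def car(u,v,z):
    X=atz(p,u,v,z,s)[:2];return np.round(1000*np.array([(X-C)@e,(X-C)@d]),1)
for c in list(range(246,266,3))+list(range(376,396,3)):
    r=np.nonzero(m[:,c])[0];print(c,(r.min(),r.max(),car(c,r.max(),.087)) if len(r) else None)
print('bar end L/R',[ (car(u,78,.1662)) for u in(306,334)], 'at TCP row', car(320,200,.1662))
f=im[120:220,230:410];cv2.imwrite('pics/c7.png',cv2.cvtColor(cv2.resize(f,None,fx=4,fy=4,interpolation=cv2.INTER_CUBIC),cv2.COLOR_RGB2BGR))
t=np.array(s['position'][:2]);print('tcp',1000*(t-C)@e,1000*(t-C)@d)
E
```

```text
246 None
249 None
252 None
255 (np.int64(181), np.int64(187), array([-69. , -90.9]))
258 (np.int64(179), np.int64(190), array([-66.9, -93.7]))
261 (np.int64(175), np.int64(190), array([-64.5, -93.9]))
264 (np.int64(173), np.int64(190), array([-62. , -94.1]))
376 (np.int64(157), np.int64(169), array([ 30.1, -85.4]))
379 (np.int64(160), np.int64(176), array([ 32.3, -91.4]))
382 (np.int64(163), np.int64(176), array([ 34.8, -91.6]))
385 (np.int64(165), np.int64(177), array([ 37.1, -92.7]))
388 None
391 None
394 None
bar end L/R [array([-15.3, -19.2]), array([ -2.3, -20.5])] at TCP row [-14.6 -79.9]
tcp -18.766415945821308 -113.31174534243314
```

View pics/c7.png

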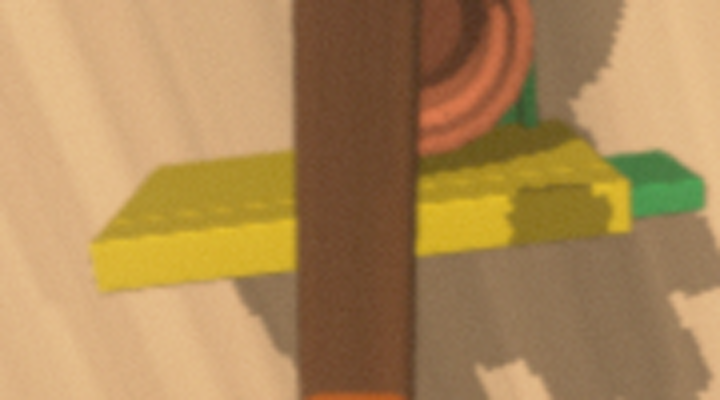

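The crop shows the plate's ends at carrier x about -70.5 and +38.3, so the notch is at about -15.6. The bar is already nearly in line with it. Moving to a point above the insertion start, with the bar end short of the hood.

>>> {"op": "play_rows", "data": {"plan": [[6,18,0,0,0,0.015],[12,36,0,0,0,0.015],[18,54,-10,0,0,0.015],[24,72,-20,0,0,0.015],[31,93,-35,0,0,0.015],[31,93,-46,0,0,0.015],[31,93,-46,0,0,0.015],[31,93,-46,0,0,0.015]]}}

```text
clock: 24.75
position: [0.5716, 0.158, 0.12]
tool_rot: [0.812, 0.584, 0.002, -0.001]
contact_force: [0.5, 1.1, -0.9]
finger_gap: 0.0148
```

```bash

python3 - <<'E'
from plate import *
s=ctrl.read_state();p=ctrl.camera('wrist');save(p,'w8.png')
C=np.array([.585,.178]);a=np.radians(76.5);d=np.array([np.cos(a),np.sin(a)]);e=np.array([d[1],-d[0]])
t=np.array(s['position'][:2]);R=Rn.from_quat(s['tool_rot']).as_matrix()
print(s['position'],s['tool_rot'],s['contact_force'],s['clock']);print('tcp car',1000*(t-C)@e,1000*(t-C)@d,'yaw rel',np.degrees(np.arctan2(R[1,0],R[0,0]))-76.5)
img=p['frame'].copy();
W=lambda x,y,z:np.r_[C+(e*x+d*y)/1e3,z/1e3]
for P in([(-30,83,99),(30,83,99),(30,104,99),(-30,104,99)],[(-13,83,69),(13,83,69),(13,83,91),(-13,83,91)]):
    cv2.polylines(img,[np.array([proj(p,W(*x),s) for x in P]).astype(int)],True,(255,0,255),1)
cv2.imwrite('pics/c8.png',cv2.cvtColor(cv2.resize(img[20:270,170:490],None,fx=2.4,fy=2.4,interpolation=cv2.INTER_CUBIC),cv2.COLOR_RGB2BGR))
E
```

```text
[0.57163738 0.15795881 0.1200459 ] [ 0.81191734  0.58376944  0.0016378  -0.00089498] [ 0.46787363  1.14195133 -0.87436565] 24.75
tcp car -8.314886666277085 -22.606895878493738 yaw rel -5.067599832044081
```

View pics/c8.png

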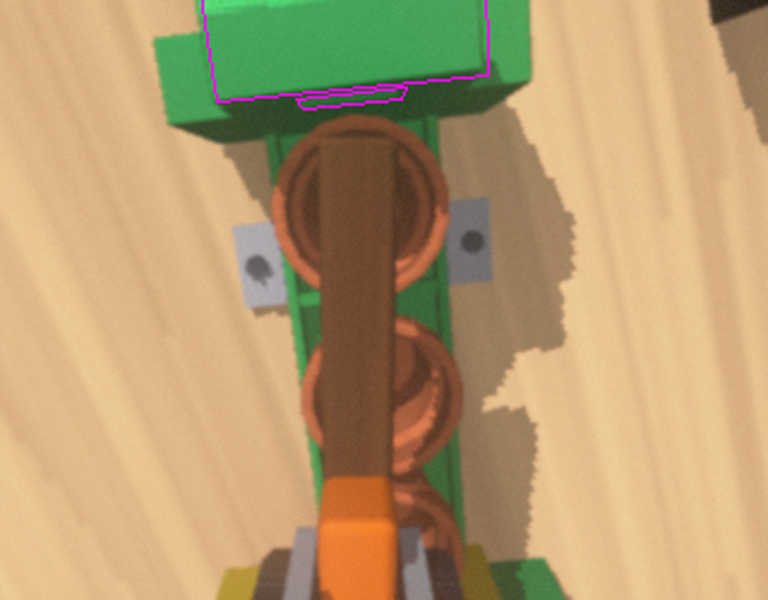

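View 11: the overlay matches the hood, and the bar end at (357,138) in the crop points at the middle of the pocket. I'll shift 2 mm toward the notch and lower gently.

>>> {"op": "play_rows", "data": {"plan": [[-1,4,0,0,0,0],[-1,4,-8,0,0,0],[-1,4,-14,0,0,0],[-1,4,-18,0,0,0],[-1,4,-21,0,0,0],[-1,4,-23,0,0,0],[-1,4,-25,0,0,0],[-1,4,-26,0,0,0]]}}

```text
clock: 25.8
position: [0.5708, 0.1621, 0.0943]
tool_rot: [0.812, 0.584, 0.002, -0.001]
contact_force: [-0.3, 0.4, -1.9]
finger_gap: 0.0148
```

>>> {"op": "play_rows", "data": {"plan": [[0,0,-2,0,0,0],[0,0,-4,0,0,0],[0,0,-6,0,0,0],[0,0,-8,0,0,0],[0,0,-9,0,0,0],[0,0,-10,0,0,0],[0,0,-10,0,0,0],[0,0,-10,0,0,0]]}}

```text
clock: 26.8
position: [0.5709, 0.1621, 0.0843]
tool_rot: [0.812, 0.584, 0.002, -0.001]
contact_force: [0.4, 0.4, -2.3]
finger_gap: 0.0149
```

>>> {"op": "play_rows", "data": {"plan": [[1,3,0,0,0,0],[2,6,0,0,0,0],[3,9,0,0,0,0],[4,12,0,0,0,0],[5,15,0,0,0,0],[6,17.5,0,0,0,0],[6.5,19,0,0,0,0],[7,20.5,0,0,0,0]]}}

```text
clock: 27.8
position: [0.5779, 0.1826, 0.0844]
tool_rot: [0.812, 0.584, 0.002, -0.001]
contact_force: [-0.5, -0.2, -2.6]
finger_gap: 0.0148
```

>>> {"op": "play_rows", "data": {"plan": [[0,0,-1,0,0,0],[0,0,-2,0,0,0],[0,0,-2.5,0,0,0],[0,0,-3,0,0,0],[0,0,-3.5,0,0,0],[0,0,-4,0,0,0],[0,0,-4,0,0,0],[0,0,-4,0,0,0]]}}

```text
clock: 28.8
position: [0.5779, 0.1826, 0.0803]
tool_rot: [0.812, 0.584, 0.002, -0.001]
contact_force: [0.2, 0.3, -1.6]
finger_gap: 0.015
```

>>> {"op": "play_rows", "data": {"plan": [[0,0,-0.5,0,0,0],[0,0,-1,0,0,0],[0,0,-1.5,0,0,0],[0,0,-1.5,0,0,0],[0,0,-1.5,0,0,0],[0,0,-1.5,0,0,0],[0,0,-1.5,0,0,0],[0,0,-1.5,0,0,0]]}}

```text
clock: 29.8
position: [0.578, 0.1826, 0.0799]
tool_rot: [0.812, 0.584, 0.002, -0.001]
contact_force: [-2.3, -0.7, 5.3]
finger_gap: 0.0151
```

```bash
python3 -c "
from h import *
s=ctrl.read_state();print(s['contact_force'],s['ft_torque'],s['position'])"
```

```text
[-2.30541641 -0.73090735  5.29997492] [0.04063306 0.47421308 0.01417196] [0.5779935  0.18263083 0.07993315]
```

>>> {"op": "play_rows", "data": {"plan": [[0,0,-1,0,0,0],[0,0,-2,0,0,0],[0,0,-2.5,0,0,0],[0,0,-2.5,0,0,0],[0,0,-2.5,0,0,0],[0,0,-2.5,0,0,0],[0,0,-2.5,0,0,0],[0,0,-2.5,0,0,0]]}}

```text
clock: 30.8
position: [0.578, 0.1826, 0.0799]
tool_rot: [0.812, 0.584, 0.003, -0.001]
contact_force: [-4.8, -1.0, 13.3]
finger_gap: 0.0153
```

```bash
python3 - <<'E'
from bar import *
s=ctrl.read_state();print(s['contact_force'],s['ft_torque'],s['position'],s['tool_rot'])
p=ctrl.camera('wrist');img=p['frame']
C=np.array([.585,.178]);a=np.radians(76.5);d=np.array([np.cos(a),np.sin(a)]);e=np.array([d[1],-d[0]])
t=np.array(s['position'][:2]);print('tcp car',1000*(t-C)@e,1000*(t-C)@d)
w=cv2.resize(img[20:220,210:450],None,fx=2,fy=2,interpolation=cv2.INTER_CUBIC)
q=ctrl.camera('scene')['frame'];q=cv2.resize(q[200:330,300:440],(431,400),interpolation=cv2.INTER_CUBIC)[:, :310]
w=w[:,:480];cv2.imwrite('pics/c9.png',cv2.cvtColor(np.hstack([w,q]),cv2.COLOR_RGB2BGR))
E
```

```text
[-4.79891946 -1.04489344 13.31952166] [-0.0528743   1.06441754  0.00609501] [0.57804023 0.18264306 0.07988665] [ 0.81195004  0.58371774  0.00291822 -0.00148469]
tcp car -7.851374915295514 2.890046896625999
```

View pics/c9.png

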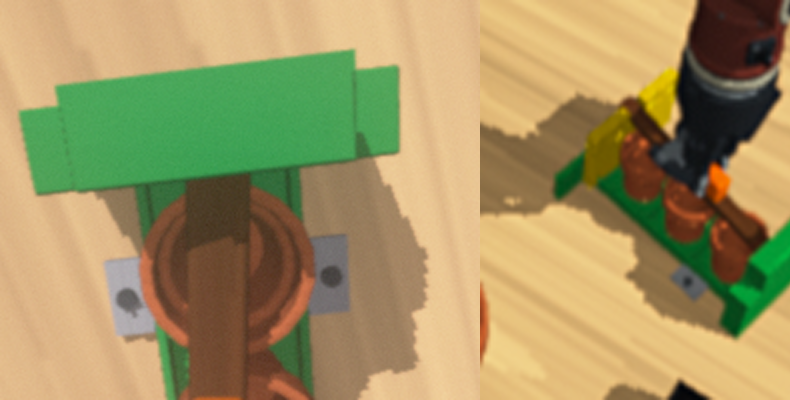

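View 12: the bar runs under the hood at (218,180), centred in the pocket, and its far end lies in the yellow plate's notch. All three pots stand beneath it. Pressing with 13 N moved it no lower, and its height matches the seats. I'll ease off, release and withdraw.

>>> {"op": "play_rows", "data": {"plan": [[0,0,0,0,0,0],[0,0,0,0,0,0],[0,0,0,0,0,0],[0,0,0,0,0,0],[0,0,0,0,0,0],[0,0,0,0,0,0],[0,0,0,0,0,0],[0,0,0,0,0,0]]}}

```text
clock: 31.9
position: [0.5782, 0.1827, 0.0799]
tool_rot: [0.812, 0.584, 0.003, -0.001]
contact_force: [-0.5, 0.3, 2.1]
finger_gap: 0.0151
```

>>> {"op": "play_rows", "data": {"plan": [[0,0,0,0,0,0],[0,0,0,0,0,0],[0,0,0,0,0,0],[0,0,0,0,0,0],[0,0,0,0,0,0],[0,0,5,0,0,0],[0,0,20,0,0,0],[0,0,40,0,0,0]], "fingers": 60}}

```text
clock: 32.9
position: [0.5783, 0.1826, 0.1211]
tool_rot: [0.812, 0.584, 0.003, -0.001]
contact_force: [-0.0, 0.4, 0.3]
finger_gap: 0.0508
```

>>> {"op": "play_rows", "data": {"plan": [[0,0,30,0,0,0],[0,0,70,0,0,0],[0,0,100,0,0,0],[0,0,130,0,0,0],[0,-40,130,0,0,0],[0,-60,130,0,0,0],[0,-60,130,0,0,0],[0,-60,130,0,0,0]]}}

```text
clock: 33.9
position: [0.578, 0.1244, 0.2507]
tool_rot: [0.811, 0.584, 0.003, -0.002]
contact_force: [-0.6, 0.7, -0.0]
finger_gap: 0.0515
```

```bash
python3 - <<'E'
from bar import *
from rim import rim
s=ctrl.read_state();p=ctrl.camera('wrist');save(p,'w10.png')
print(s['position'],s['clock'],s['finger_gap'])
C=np.array([.585,.178]);a=np.radians(76.5);d=np.array([np.cos(a),np.sin(a)]);e=np.array([d[1],-d[0]])
# orange grip top corners at z=.069+.038 if level & seated
hsv=cv2.cvtColor(p['frame'],cv2.COLOR_RGB2HSV);m=((hsv[...,0]>5)&(hsv[...,0]<16)&(hsv[...,1]>200)&(hsv[...,2]>190)).astype(np.uint8)
n,l,st,_=cv2.connectedComponentsWithStats(m)
for i in range(1,n):
    if st[i,4]>100:
        ys,xs=np.nonzero(l==i);P=np.array([atz(p,x,y,.107,s)[:2]-C for x,y in zip(xs,ys)]);Q=np.c_[P@e,P@d]*1000
        print('grip',st[i],cv2.minAreaRect(Q.astype(np.float32)))
bar(p,s,.078)
for t,z in(('tin',0),('mister',0),('rake',0)):
    q=ctrl.camera('scene');r=ctrl.tip_of(t,q)
    if r: v,u=r[0]['centre'];print(t,r[0]['score'],atz(q,u*640,v*400,z)[:2])
E
```

```text
[0.57801575 0.12443161 0.25065967] 33.9 0.05151625579755085
grip [293 106  15  60 779] ((-8.211618423461914, -1.304910659790039), (58.16128158569336, 13.71142292022705), 86.2042007446289)
bar 0.97 rgb [187 180 172] rect 401 25 40 164 axis ang 120.3 mean [0.393  0.0494]
bar 0.83 rgb [147  89  46] rect 574 173 188 20 axis ang 71.1 mean [0.5773 0.1809]
bar 0.72 rgb [172 167 162] rect 365 268 166 34 axis ang 39.0 mean [0.3696 0.267 ]
tin 0.86 [ 0.64724956 -0.18045502]
mister 0.81 [ 0.51343707 -0.44263731]
rake 0.77 [0.59896171 0.44220882]
```

```bash
python3 -c "
from workcell import ctrl
print(ctrl.close_job())"
```

```text
the job is handed in; nothing more can be done
None
```

The job is done and handed in at about 34 s of the 72 s allowed. The two loose pots stand in the end places of the carrier. The wooden bar lies grip upwards across all three pots.

- **Plate:** the notch was about 15 mm to the -x side of the carrier's middle, so the bar lies about 5° askew to the carrier to meet it.
- **Bar:** I lowered it into the notch, slid it under the hood and set it down. Pressing with 13 N moved it no lower. Its height there was the seat height of 69 mm to within my measurement. I then eased off, opened the fingers and withdrew.
- **Last checks:** the wrist camera after release shows the bar in the same place and along the same line. About 188 mm of it is visible, which fits an estimated 13 mm in the pocket, give or take 2–3 mm. I did not feel for the back stop.
- **Other things:** the tin, mister and rake are where they were, within detection error.
- **Less well checked:** the pots were last seen upright just before release, so their state afterwards was not measured separately. A first automatic fit of the plate failed in some pictures, so I measured the plate's ends directly instead.

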